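Hang the piping-nozzle caddy on the hook stand

TASK

Clear the worktop: pick up the small open caddy by its grip bar and hang it by that handle on the hook of the stand, so that it hangs freely and upright there with the nozzle and the ring still inside. Leave the other things on the worktop where they are.

Things in the scene. Friction and masses are not known exactly. Their poses are not given: they have to be found in the camera images.
- caddy: small open metal caddy, loose, 0.3 kg: tray 90 (x) x 150 (y) x 60 (z) mm, walls 4 mm, with a rigid bow handle in the y-z plane over its middle. Origin: centre of the underside, z up. The bow is open from the rim (z 60) to the underside of its grip bar (z 138), so a hook can pass under the bar along the caddy's x, from either side (front and back are alike)
- caddy_grip (a point): centre of the caddy's wooden grip bar, 145 mm above the caddy's underside; the bar is 14 (x) x 104 (y) x 14 (z) mm, long side along the caddy's y. Pinch it across x from above; gripped about 36 mm off its middle, the middle stays free for the hook
- hook_stand: fixed stand: dark plate 170 x 150 x 12 mm with a steel rod, 10 mm thick, that rises and bends over into one upturned hook. Origin: on the worktop below the lowest point of the hook; x from the hook's open tip towards the upright part of the rod, which stands at x = +88 mm; z up. The rod lies in the x-z plane and nothing is higher than z = 229 mm
- hook_seat (a point): upper surface of the hook's rod at its lowest point, 200 mm above the worktop: the underside of the grip bar rests here. From the seat the rod climbs 17 mm towards the upright
- hook_tip (a point): top of the hook's upturned ball tip, 14 mm across, 34 mm in front of the seat (-x) and 29 mm above it
- nozzle: metal cone piping nozzle, 27 across, 46 high, loose in the caddy; origin centre of its underside
- coupler: blue ring, 36 across, 12 high, loose in the caddy; origin centre of its underside
- timer: bystander: low white kitchen timer, 66x66x24 (mm); origin centre of its underside
- sugar_shaker: bystander: clear shaker with a grey domed cap, 44 across, 90 high (mm); origin centre of its underside
- vanilla_jar: bystander: small spice jar with a dark lid, 44 across, 105 high (mm); origin centre of its underside
- pastry_brush: bystander: brush with wooden handle, 245 long, 49 wide, 19 high, lying flat along its y axis (mm); origin centre of its underside
- foil_cup: bystander: crimped foil baking cup, 85 across, 48 high (mm); origin centre of its underside

How it is judged (in metres and radians):
On the way:
1. the caddy is lifted clear of the worktop, its underside more than 30 mm up (height (world z) of caddy above 0.03 m), for 0.2 s.
At the end, for the whole second after the job is handed in: The caddy hangs at rest by its bar in the hook: bar centre -25..30 mm (x), within 35 mm (y), -8..25 mm (z) of the seat; weight on the stand, lean under 0.35 rad, underside over 30 mm up; nozzle and ring inside the tray (x of caddy_grip in the frame of hook_seat between -0.025 and 0.03 m and y of caddy_grip in the frame of hook_seat between -0.035 and 0.035 m and z of caddy_grip in the frame of hook_seat between -0.008 and 0.025 m and angle between caddy's own z axis and vertical below 0.35 rad and height (world z) of caddy above 0.03 m and contact force between caddy and hook_stand above 1 N and linear speed of caddy below 0.03 m/s and angular speed of caddy below 0.4 rad/s and x of nozzle in the frame of caddy between -0.047 and 0.047 m and y of nozzle in the frame of caddy between -0.077 and 0.077 m and z of nozzle in the frame of caddy between -0.002 and 0.06 m and x of coupler in the frame of caddy between -0.047 and 0.047 m and y of coupler in the frame of caddy between -0.077 and 0.077 m and z of coupler in the frame of caddy between -0.002 and 0.06 m); the robot touches nothing.
It fails at once if the timer is shifted by more than 30 mm or tipped over (distance of timer from where it was at the start of the episode above 0.03 m or angle between timer's own z axis and vertical above 0.6 rad).
It fails at once if the sugar shaker is shifted by more than 30 mm or tipped over (distance of sugar_shaker from where it was at the start of the episode above 0.03 m or angle between sugar_shaker's own z axis and vertical above 0.6 rad).
It fails at once if the vanilla jar is shifted by more than 30 mm or tipped over (distance of vanilla_jar from where it was at the start of the episode above 0.03 m or angle between vanilla_jar's own z axis and vertical above 0.6 rad).
It fails at once if the pastry brush is shifted by more than 30 mm or tipped over (distance of pastry_brush from where it was at the start of the episode above 0.03 m or angle between pastry_brush's own z axis and vertical above 0.6 rad).
It fails at once if the foil cup is shifted by more than 30 mm or tipped over (distance of foil_cup from where it was at the start of the episode above 0.03 m or angle between foil_cup's own z axis and vertical above 0.6 rad).
It also fails if it takes over 46 s, if anything falls off the work surface, if the arm or the gripper's body presses on something with over 40 N, if the wrist force passes 120 N, or if a joint passes its speed limit or range.

ROBOT

A 6-joint arm with a two-finger parallel gripper is mounted at the origin on the work surface; the furniture and walls round the work are solid. World frame = base frame: x ahead of the robot, y to its left, z up, the work surface at z = 0. Lengths are in mm, angles in rad, forces in N, time in s.
With the tool pointing down it reaches from about 300 to 775 mm from the base axis. Payload 14.6 kg.
Tool frame: the origin (TCP) lies midway between the tips of the shut fingers; the grasp point (between the pads) lies 19 mm behind it (manip.grasp_offset is the distance from the TCP to the grasp point, in mm); z points along the fingers, y is the line along which they close (so a half turn about z gives the same grasp; the last joint's range is limited). The gripper opens to 94 mm and grips with 3 to 60 N. Pads are 16 mm wide; open, the fingers measure 119 mm over their backs; the gripper's body (75 mm by 177 mm) begins 78 mm behind the grasp point.
Start: joints at [-1.316, 0.3, 1.521, -0, 1.321, -0.067], TCP at [173.944, -521.759, 205.446] pointing down, gripper open.
Joint ranges: [-3.03, 3.03], [-0.79, 2.21], [0.23, 2.52], [-1.04, 4.18], [0, 3.07], [-2.55, 2.55]. Speed limits (rad/s): [2.22, 2.22, 2.57, 3.14, 3.14, 3.14].

INTERFACE

Orientations are given as [roll, pitch, yaw] about the fixed x, y, z axes, in that order (R = Rz(yaw) Ry(pitch) Rx(roll)).
In Python, from cell import manip, viewer gives the robot as it stands. The module is installed in compiled form; this text tells all that it offers.
- The arm moves only by the tool move_arm, never from a script. Its argument "moves" is a list of rows, each a list of 4 numbers: the shift along the tool's x, y, z in m, then the turn about the tool's z in rad. A call has 1 to 12 rows; each row is the pose to reach, as a shift and turn from the pose commanded when the call began, along the tool's axes at that moment; what a row does not reach only later rows make up. A row lasts 1/10 s, in which the tool goes at most 50 mm and 8.59 degrees, less where a joint would pass 70% of its speed; a pose out of reach is approached as far as the arm can. A call with a gripper value outside its range is refused whole. "jaw" is the finger opening in m, from 0 to 0.094, set as the call begins (left out, the last holds). The fingers move at their own pace and stop on an object; "squeeze" is the grip in N (left out, the last holds). Time passes only in rows, so rows that repeat a pose let the fingers close. It gives the time, the measured TCP pose, the force, the opening and the grip force at its end, in the units of the state.
- manip.read_state(): the state, without advancing time (a new reading comes with each control period).
- viewer.camera(name): name is "scene" or "top" or "wrist"; returns a dict with "frame" (480x640x3 uint8, blue, green, red), "z_map" (480x640 float32, mm along the optical axis (not along the pixel's ray), 0 where there is no reading), "fx", "fy", "cx", "cy" (pixels), "D" ([k1, k2, p1, p2, k3] as OpenCV has them; the pictures are not rectified), "origin" and "orientation" of the camera in the world. Camera axes: x right, y down, z forward; pixel columns grow to the right and rows downward; lengths in mm; the calibration is good to about 2 mm. A picture is of the moment at which its call begins.
- manip.sign_off(): hands the job in; it is judged then, once.
The state is a dict: "clock": time; "joints": joint angles; "qd": joint speeds; "effort": joint torques, N m; "eef_pos": TCP position; "eef_rot": TCP orientation; "wrist_force": force on the tool from outside, world axes, zero at the start; "moment": the same for the moment, N m; "finger_gap": finger opening in mm; "finger_force": force on a finger pad.
Only numpy, scipy, OpenCV 4.12 (cv2) and the standard library are available. Lean on these libraries where they do the work, as an engineer would, in place of code of your own. Each camera call takes 0.05 s, during which the arm holds its last target. There are 200 camera calls.

## Working session

There is one attempt and no reset: what is moved stays moved. The work goes in short steps, Python scripts to look and compute and a tool call to move; the robot and the scene stay as the last step left them, time stands still between calls to the robot, and variables do not carry over. Pictures are saved under pics/ and viewed, at most 10 in all, crops included, and the job is handed in when it is done.

Besides the shell and the picture viewer there is one more tool, called after "Emit:" as name(argument=value, ...) on one line, values as JSON. move_arm: Moves the arm, as the interface text tells. Its arguments: {"type":"object","properties":{"moves":{"type":"array"},"jaw":{"type":"number"},"squeeze":{"type":"number"}},"required":["moves"]}

```bash
mkdir -p pics; cat > h.py <<'E'
import numpy as np, cv2
from scipy.spatial.transform import Rotation as R
from cell import manip, viewer
def cloud(c):
    z=c["z_map"]; h,w=z.shape
    K=np.array([[c["fx"],0,c["cx"]],[0,c["fy"],c["cy"]],[0,0,1]])
    uv=np.stack(np.meshgrid(np.arange(w),np.arange(h)),-1).reshape(-1,1,2).astype(np.float64)
    n=cv2.undistortPoints(uv,K,np.array(c["D"])).reshape(h,w,2)
    p=np.dstack([n[...,0]*z,n[...,1]*z,z])
    o=np.array(c["orientation"])
    M=o if o.shape==(3,3) else R.from_euler("xyz",o).as_matrix()
    P=p@M.T+np.array(c["origin"]); P[z==0]=np.nan
    return P
E
python3 - <<'E'
from h import *
s=manip.read_state(); print({k:np.round(v,3) for k,v in s.items()})
for n in("scene","top"):
    c=viewer.camera(n); print(n,c["origin"],c["orientation"],c["fx"]); cv2.imwrite(f"pics/{n}0.png",c["frame"]); np.save(f"{n}.npy",cloud(c))
E
```

```text
{'clock': np.float64(0.0), 'joints': array([-1.316,  0.3  ,  1.522, -0.   ,  1.321, -0.067]), 'qd': array([ 0.   ,  0.   ,  0.001,  0.001, -0.   , -0.002]), 'effort': array([-1.0000e-03, -5.3181e+01, -3.5273e+01,  7.1000e-02,  2.4000e-02,
       -0.0000e+00]), 'eef_pos': array([ 173.878, -521.502,  204.885]), 'eef_rot': array([-3.14 , -0.   ,  0.322]), 'wrist_force': array([ 1.517, -0.626,  0.121]), 'moment': array([-0.039,  0.015,  0.019]), 'finger_force': np.float64(0.0), 'finger_gap': np.float64(93.976)}
scene [-114.62078271  630.72300457  900.47045836] [-2.22571225  0.02033294 -2.32810794] 437.9580088812051
top [ 367.0190434    17.67627581 1812.70525508] [-3.00263224 -0.01525079 -1.5530104 ] 601.9434216196751
```

View pics/top0.png

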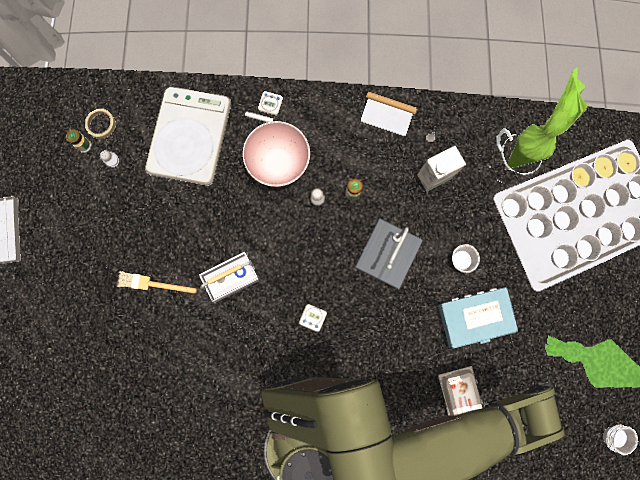

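View pics/scene0.png

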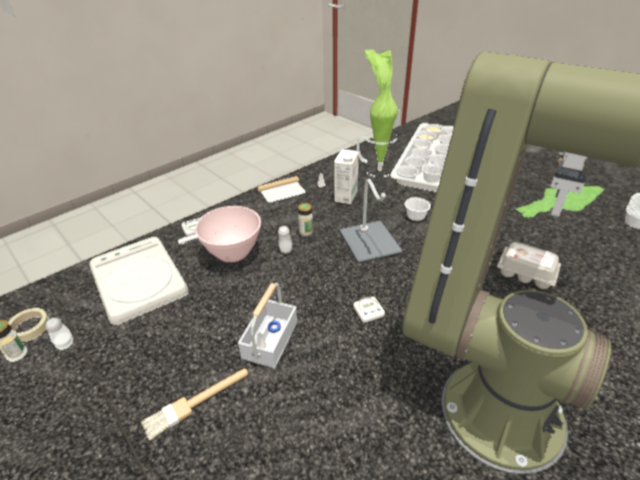

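Top view: the caddy is at about (230,277), with its bar from (205,285) to (250,265). The brush handle ends at (198,290), the timer is at (313,318), the stand plate at (390,253) with the rod around (400,240), and the shaker, jar and foil cup are beyond. Next I'll measure the bar and the rod.

```bash
python3 - <<'E'
from h import *
for n in("top","scene"):
    P=np.load(n+".npy"); np.set_printoptions(suppress=True,precision=1)
    T=np.load("top.npy")
    if n=="top":
        for nm,(u,v) in dict(caddy=(230,277),plate=(390,253),timer=(313,318),cup=(465,258),sh=(317,197),jar=(355,187)).items(): print(nm,T[v,u])
        cad=T[277,230]; pl=T[253,390]
    Q=P.reshape(-1,3); Q=Q[~np.isnan(Q[:,0])]
    b=Q[(np.hypot(*(Q[:,:2]-cad[:2]).T)<130)]
    bar=b[(b[:,2]>134)&(b[:,2]<170)]
    m=bar[:,:2].mean(0);w,V=np.linalg.eigh(np.cov((bar[:,:2]-m).T)); t=(bar[:,:2]-m)@V[:,1]
    print(n,"bar",len(bar),m,V[:,1],t.min(),t.max(),"mid",m+V[:,1]*(t.min()+t.max())/2,"z",np.percentile(bar[:,2],[5,50,95]))
    rim=b[(b[:,2]>45)&(b[:,2]<70)]; r=cv2.minAreaRect(rim[:,:2].astype(np.float32)); print("rim",r,np.percentile(rim[:,2],[50,95]))
    g=Q[(np.hypot(*(Q[:,:2]-pl[:2]).T)<150)]
    pp=g[(g[:,2]>6)&(g[:,2]<18)&(np.hypot(*(g[:,:2]-pl[:2]).T)<125)]; print("plate",cv2.minAreaRect(pp[:,:2].astype(np.float32)),len(pp))
    rod=g[(g[:,2]>130)&(g[:,2]<260)]
    m=rod[:,:2].mean(0);w,V=np.linalg.eigh(np.cov((rod[:,:2]-m).T));t=(rod[:,:2]-m)@V[:,1]
    print("rod",len(rod),m,V[:,1],w)
    for a in np.arange(t.min(),t.max(),6):
        k=(t>=a)&(t<a+6)
        if k.any(): print(a,k.sum(),rod[k].mean(0),rod[k,2].min(),rod[k,2].max())
E
```

```text
caddy [511.3 245.4  11.4]
plate [ 593.6 -236.     9.7]
timer [393.8  -6.   14. ]
cup [ 583.  -468.9    5.3]
sh [744.9 -10.4  87.3]
jar [ 774.  -120.5  102. ]
top bar 227 [510.  243.6] [-0.5  0.9] -74.4493467007923 71.89153823510607 mid [510.6 242.4] z [138.  151.6 158.4]
rim ((509.9570007324219, 245.25082397460938), (91.44063568115234, 162.87672424316406), 27.664670944213867) [59.2 66.7]
plate ((593.38427734375, -233.85418701171875), (240.1110076904297, 242.49595642089844), 5.2997283935546875) 2214
rod 183 [ 585.2 -227.5] [-0.9  0.4] [   9.4 1454.4]
-65.38573501896356 6 [ 642.2 -252.4  168.3] 132.4140652440999 202.29687454867303
-59.38573501896356 15 [ 636.1 -251.6  179.4] 131.77777614327624 213.01340154409172
-53.38573501896356 7 [ 629.8 -250.   210. ] 204.28407327580385 216.36786098822995
-47.38573501896356 6 [ 624.3 -247.9  215.4] 210.19608100368396 219.76937686202496
-41.38573501896356 7 [ 619.2 -245.6  217.1] 209.96979363287346 225.08315789691596
-35.38573501896356 9 [ 614.3 -243.2  215.9] 208.5779702170421 222.47521639809156
-29.385735018963558 7 [ 609.4 -239.9  213.9] 209.3777
[... 2824 characters left out ...]
.4 -220.9  197. ] 195.3111182335333 199.25026596722796
35.074909382988956 5 [ 561.  -219.4  197.8] 196.20369898073398 200.49236924474815
41.074909382988956 5 [ 556.  -216.1  198.2] 196.50000346452896 200.2688428086276
47.074909382988956 4 [ 548.7 -211.7  197.7] 192.7016572481998 202.8959654802485
53.074909382988956 2 [ 544.2 -208.3  201.4] 199.45998275702254 203.3927297703766
59.074909382988956 5 [ 539.5 -207.8  202.8] 197.7337203750576 208.08221594715747
65.07490938298895 8 [ 533.1 -205.4  214.3] 205.95358817620593 228.07564541578938
71.07490938298895 15 [ 528.6 -203.7  222.8] 215.0750769071716 229.18315166656305
77.07490938298895 3 [ 523.7 -203.7  222.7] 221.8563981571184 223.8622344305137
```

```bash
cat >> h.py <<'E'
def go(p,yaw):
    s=manip.read_state(); M=R.from_euler("xyz",s["eef_rot"]).as_matrix()
    d=M.T@(np.array(p)-s["eef_pos"])/1000
    dy=(yaw-s["eef_rot"][2]+np.pi)%(2*np.pi)-np.pi
    print("shift",np.round(d,4),"turn",round(-dy,4))
E
python3 - <<'E'
from h import *
go([330,-130,300],1.2); go([491.8,275.3,270],np.radians(117.4))
E
```

```text
shift [ 0.2719 -0.3222 -0.0947] turn -0.8782
shift [ 0.5536 -0.6554 -0.0643] turn -1.7272
```

Emit:
move_arm(moves=[[0.272,-0.322,-0.095,-0.878],[0.272,-0.322,-0.095,-0.878],[0.272,-0.322,-0.095,-0.878],[0.272,-0.322,-0.095,-0.878],[0.272,-0.322,-0.095,-0.878],[0.272,-0.322,-0.095,-0.878],[0.272,-0.322,-0.095,-0.878],[0.272,-0.322,-0.095,-0.878],[0.272,-0.322,-0.095,-0.878],[0.272,-0.322,-0.095,-0.878],[0.272,-0.322,-0.095,-0.878],[0.272,-0.322,-0.095,-0.878]])

```text
clock: 1.3
eef_pos: [329.8, -130.9, 300.0]
eef_rot: [-3.141, 0.0, 1.199]
wrist_force: [-0.2, -0.1, 0.5]
finger_gap: 93.7
finger_force: 0.0
```

```bash
python3 - <<'E'
from h import *
print(manip.read_state()["eef_rot"]);go([491.8,275.3,270],np.radians(117.4))
E
```

```text
[-3.14077676e+00  3.35704706e-05  1.19899712e+00]
shift [0.4373 0.0034 0.03  ] turn -0.85
```

Emit:
move_arm(moves=[[0.437,0.003,0.03,-0.85],[0.437,0.003,0.03,-0.85],[0.437,0.003,0.03,-0.85],[0.437,0.003,0.03,-0.85],[0.437,0.003,0.03,-0.85],[0.437,0.003,0.03,-0.85],[0.437,0.003,0.03,-0.85],[0.437,0.003,0.03,-0.85],[0.437,0.003,0.03,-0.85],[0.437,0.003,0.03,-0.85],[0.437,0.003,0.03,-0.85],[0.437,0.003,0.03,-0.85]], jaw=0.07)

```text
clock: 2.5
eef_pos: [491.7, 274.4, 270.4]
eef_rot: [-3.141, 0.0, 2.048]
wrist_force: [-0.0, 0.5, -1.1]
finger_gap: 70.0
finger_force: 0.0
```

```bash
python3 - <<'E'
from h import *
np.set_printoptions(suppress=True,precision=2)
c=viewer.camera("wrist"); cv2.imwrite("pics/w1.png",c["frame"]); P=cloud(c); Q=P.reshape(-1,3); Q=Q[~np.isnan(Q[:,0])]
Q=Q[np.hypot(Q[:,0]-508,Q[:,1]-243)<110]
b=Q[(Q[:,2]>130)&(Q[:,2]<165)]
print(len(b), np.percentile(b[:,2],[5,50,95]), cv2.minAreaRect(b[:,:2].astype(np.float32)), b[:,:2].mean(0))
m=b[:,:2].mean(0);w,V=np.linalg.eigh(np.cov((b[:,:2]-m).T));print(V[:,1])
r=Q[(Q[:,2]>50)&(Q[:,2]<70)];print(cv2.minAreaRect(r[:,:2].astype(np.float32)))
s=manip.read_state();print(s["eef_pos"],s["eef_rot"])
E
```

```text
2183 [136.46 151.85 153.41] ((509.53448486328125, 243.24725341796875), (13.721047401428223, 147.00259399414062), 27.668432235717773) [506.21 249.96]
[-0.47  0.88]
((508.55462646484375, 245.41224670410156), (90.16533660888672, 155.9507293701172), 27.886028289794922)
[491.62 274.44 270.74] [3.14 0.   2.05]
```

View pics/w1.png

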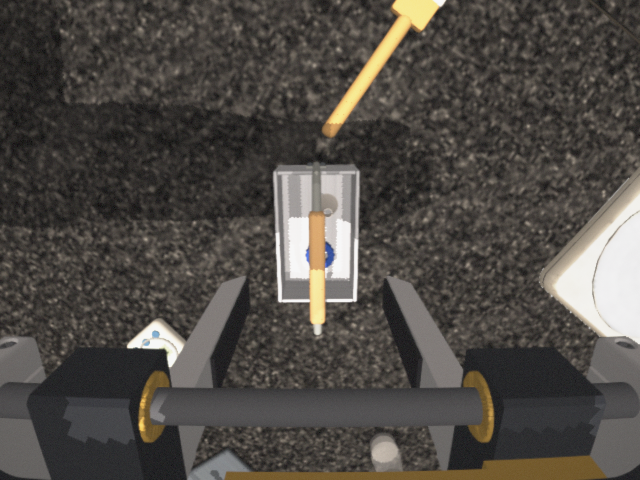

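The wrist image shows the bar running vertically between the fingers, from (317,213) to (317,322). The brush handle ends clear of the caddy at (330,130). The bar measures 14 wide with its top at z 152, which agrees with the spec.

```bash
python3 - <<'E'
from h import *
go([492.3,275.7,126],2.054)
E
```

```text
shift [0.0008 0.0011 0.1447] turn -0.006
```

Emit:
move_arm(moves=[[0.001,0.001,0.03,-0.006],[0.001,0.001,0.06,-0.006],[0.001,0.001,0.09,-0.006],[0.001,0.001,0.12,-0.006],[0.001,0.001,0.135,-0.006],[0.001,0.001,0.145,-0.006],[0.001,0.001,0.145,-0.006],[0.001,0.001,0.145,-0.006]])

```text
clock: 3.35
eef_pos: [492.3, 277.0, 126.5]
eef_rot: [3.14, 0.0, 2.055]
wrist_force: [-0.2, -0.2, -0.6]
finger_gap: 70.0
finger_force: 0.0
```

Emit:
move_arm(moves=[[0,0,0,0],[0,0,0,0],[0,0,0,0],[0,0,0,0],[0,0,0,0],[0,0,0,0],[0,0,0,0],[0,0,0,0],[0,0,0,0],[0,0,0,0]], jaw=0.0, squeeze=50)

```text
clock: 4.35
eef_pos: [491.7, 277.3, 125.4]
eef_rot: [-3.141, -0.0, 2.056]
wrist_force: [-0.6, 0.6, -0.8]
finger_gap: 13.8
finger_force: 50.0
```

Emit:
move_arm(moves=[[0,0,-0.005,0],[0,0,-0.015,0],[0,0,-0.03,0],[0,0,-0.045,0],[0,0,-0.06,0],[0,0,-0.075,0],[0,0,-0.09,0],[0,0,-0.105,0],[0,0,-0.115,0],[0,0,-0.125,0],[0,0,-0.13,0],[0,0,-0.13,0]])

```text
clock: 5.55
eef_pos: [491.9, 277.3, 256.0]
eef_rot: [3.141, -0.0, 2.056]
wrist_force: [-0.2, -0.4, -3.3]
finger_gap: 13.3
finger_force: 50.0
```

```bash
python3 - <<'E'
from h import *
np.set_printoptions(suppress=True,precision=2)
c=viewer.camera("wrist"); cv2.imwrite("pics/w2.png",c["frame"])
P=cloud(c); s=manip.read_state(); print(s["eef_pos"],s["eef_rot"],s["wrist_force"],s["moment"])
c=viewer.camera("scene"); cv2.imwrite("pics/s2.png",c["frame"]);Z=cloud(c)
for n,A in(("w",P),("s",Z)):
    Q=A.reshape(-1,3);Q=Q[~np.isnan(Q[:,0])]
    d=Q[:,:2]-[509,244]; t=d@[-.465,.885]; u=d@[.885,.465]
    for a in(-60,-50,-40,-30,-20,-10,0,10,20):
        k=(abs(u)<9)&(abs(t-a)<4)&(Q[:,2]>240)&(Q[:,2]<300)
        if k.sum()>3: print(n,a,k.sum(),np.percentile(Q[k,2],[50,90]),u[k].mean())
    k=(abs(u)<60)&(abs(t)<95)&(Q[:,2]>165)&(Q[:,2]<205)
    if k.sum()>50: print("rim",cv2.minAreaRect(Q[k][:,:2].astype(np.float32)))
    for sg in(-75,75):
        kk=k&(abs(t-sg)<6); print(n,sg,kk.sum(),np.percentile(Q[kk,2],[50,90]) if kk.sum() else 0)
E
```

```text
[491.76 277.25 255.32] [-3.14 -0.    2.06] [-0.88 -0.02 -2.84] [ 0.08 -0.08 -0.05]
w -50 177 [282.36 283.26] 1.9409150109226905
w -40 287 [282.64 283.55] 1.9045586108149277
w -30 273 [282.86 283.62] 1.9052249178552836
w 0 297 [282.93 283.73] 1.8512255604923396
w 10 388 [282.91 283.81] 1.5193968690399888
w 20 430 [282.92 283.84] 1.581765213596725
rim ((509.0404052734375, 246.91049194335938), (90.02393341064453, 158.3974151611328), 27.96217918395996)
w -75 163 [183.32 190.78]
w 75 1795 [188.04 191.93]
s -40 11 [280.96 281.31] -1.357775395283487
s -20 17 [279.18 280.65] -2.2139735165729597
s -10 14 [278.76 281.3 ] -4.126026105281575
s 0 11 [277.85 280.82] -5.6768208056790845
rim ((508.60302734375, 242.352294921875), (91.71163940429688, 164.01858520507812), 27.456165313720703)
s -75 256 [180.41 188.91]
s 75 340 [179.72 189.83]
```

View pics/s2.png

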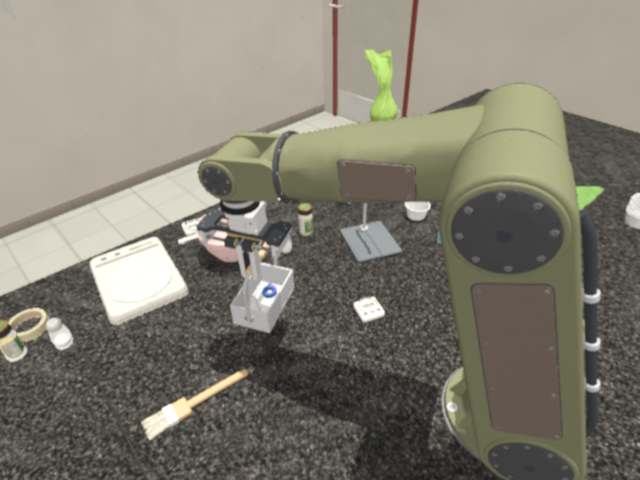

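The caddy hangs level in the gripper with the blue ring visible at (269,292) and the bar at z 283. Next I carry it to a pose in front of the hook tip.

```bash
python3 - <<'E'
from h import *
go([468,-132,256],1.122)
E
```

```text
shift [-0.351  -0.2117 -0.0009] turn 0.9338
```

Emit:
move_arm(moves=[[-0.004,-0.002,0,0.009],[-0.015,-0.009,0,0.035],[-0.03,-0.018,0,0.075],[-0.048,-0.029,0,0.12],[-0.068,-0.041,0,0.17],[-0.088,-0.053,0,0.225],[-0.108,-0.065,0,0.28],[-0.128,-0.077,0,0.335],[-0.146,-0.088,0,0.385],[-0.161,-0.097,0,0.43],[-0.171,-0.103,0,0.455],[-0.175,-0.106,0,0.467]])

```text
clock: 6.85
eef_pos: [479.4, 71.6, 255.6]
eef_rot: [3.141, 0.0, 1.586]
wrist_force: [-0.5, -0.4, -2.6]
finger_gap: 13.4
finger_force: 50.0
```

```bash
python3 - <<'E'
from h import *
go([468,-132,240],1.122)
E
```

```text
shift [-0.2034 -0.0144  0.0156] turn 0.4638
```

Emit:
move_arm(moves=[[-0.004,0,0,0.009],[-0.016,-0.001,0.001,0.035],[-0.034,-0.002,0.003,0.075],[-0.055,-0.004,0.004,0.12],[-0.078,-0.006,0.006,0.17],[-0.101,-0.007,0.008,0.225],[-0.124,-0.009,0.01,0.28],[-0.147,-0.011,0.011,0.335],[-0.168,-0.012,0.013,0.385],[-0.186,-0.013,0.015,0.43],[-0.198,-0.014,0.0155,0.453],[-0.2035,-0.0145,0.0155,0.464]])

```text
clock: 8.05
eef_pos: [468.6, -131.5, 239.8]
eef_rot: [-3.141, 0.0, 1.123]
wrist_force: [0.0, 1.0, -1.9]
finger_gap: 13.9
finger_force: 50.0
```

```bash
python3 - <<'E'
from h import *
np.set_printoptions(suppress=True,precision=2)
s=manip.read_state(); print(s["eef_pos"],s["eef_rot"])
for n in("wrist","top","scene"):
    c=viewer.camera(n); cv2.imwrite(f"pics/{n}3.png",c["frame"]);A=cloud(c)
    Q=A.reshape(-1,3);Q=Q[~np.isnan(Q[:,0])]
    a=np.radians(-25.7);X=np.array([np.cos(a),np.sin(a)]);Y=np.array([-X[1],X[0]])
    d=Q[:,:2]-[560.3,-217.2];u=d@X;t=d@Y
    k=(abs(t)<25)&(u>-50)&(u<100)&(Q[:,2]>180)&(Q[:,2]<240)
    for b in range(-48,100,8):
        kk=k&(abs(u-b)<4)
        if kk.sum()>3: print(n,b,kk.sum(),"t",np.median(t[kk]),"z",np.median(Q[kk,2]),Q[kk,2].max())
    kb=(u>-135)&(u<-100)&(abs(t)<80)&(Q[:,2]>245)&(Q[:,2]<275)
    if kb.sum()>20: print("bar",n,kb.sum(),u[kb].min(),np.median(u[kb]),t[kb].min(),t[kb].max(),np.median(Q[kb,2]))
E
```

```text
[ 468.62 -131.52  239.78] [-3.14  0.    1.12]
wrist -40 36 t -1.1396855228524787 z 223.47578950247262 226.7371604896724
wrist -32 354 t 1.6076084034824452 z 226.88017095050364 231.04787122708478
wrist -24 198 t 2.6061696813735713 z 214.085774554598 229.3578599891738
wrist -16 151 t 1.8344405045677368 z 205.23466416864957 211.18581797003802
wrist -8 152 t 1.4005516646113922 z 200.66295224549157 206.13516227873242
wrist 0 180 t 0.4479293928280469 z 199.6473907379438 201.94942528643438
wrist 8 177 t 0.7482268333385157 z 199.52281456833336 201.50442357831315
wrist 16 193 t 0.4393271713394629 z 200.8155284390825 203.83417416535977
wrist 24 216 t 0.5930884700140291 z 203.46141644668492 206.80715478061623
wrist 32 214 t 0.6643280176192754 z 206.53601728743212 209.93682729403713
wrist 40 211 t 0.3748463471329229 z 209.55667802370655 213.58658644455457
wrist 48 239 t 0.546766410219929 z 212.58519187927828 216.0398932147134
wrist 56 187 t 0.6973390484246755 z 214.73744764141617 216.99540888861677
wrist 64 196 t 0.7603728274538677 z 215.73571130720495 218.2850197226738
wrist 72 166 t 1.34231367
[... 1489 characters left out ...]
39180018
scene 32 10 t -1.2111592901341723 z 205.12278796874511 207.34181613258113
scene 40 9 t -1.5459827127558217 z 209.21438011773432 211.58357557924683
scene 48 8 t -0.7629785161376513 z 210.90295566416512 213.48711726041927
scene 56 4 t -1.8053310772479643 z 213.42397373573982 216.21347925130465
scene 64 7 t -1.6057756172420252 z 212.86109955155098 216.0042103908836
scene 72 5 t -1.1009422626372756 z 212.69622361796155 216.4329375792537
scene 80 9 t -0.3276898979064648 z 199.96769740803438 212.65267352348383
scene 88 10 t 0.8374858879531868 z 186.95976692821853 200.71053515182723
bar scene 228 -133.92654341312638 -124.54329028949181 -49.16993232002198 71.9451098116063 262.23889049105196
```

View pics/wrist3.png

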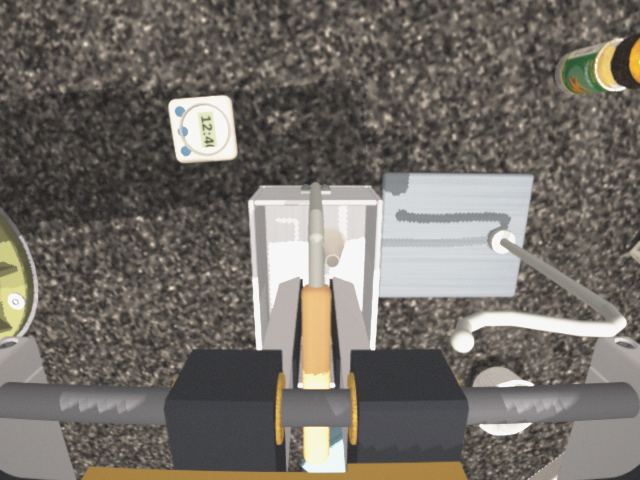

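The wrist image shows the caddy and bar parallel to the plate, and the hook tip at (462,335) in line with the bar's free middle. The measured rod has its tip at u≈-31 and its low point at u≈+3. The bar centre is at u=-119, laterally within 1 mm. So I move +123 mm along tool y.

Emit:
move_arm(moves=[[0,0.003,0.002,0],[0,0.01,0.005,0],[0,0.02,0.005,0],[0,0.033,0.005,0],[0,0.047,0.005,0],[0,0.062,0.005,0],[0,0.077,0.005,0],[0,0.092,0.005,0],[0,0.106,0.005,0],[0,0.116,0.005,0],[0,0.121,0.005,0],[0,0.123,0.005,0]])

```text
clock: 9.4
eef_pos: [580.2, -183.9, 234.4]
eef_rot: [-3.141, 0.0, 1.125]
wrist_force: [-0.2, -0.0, -2.3]
finger_gap: 13.4
finger_force: 50.0
```

```bash
python3 - <<'E'
from h import *
np.set_printoptions(suppress=True,precision=2)
s=manip.read_state(); print(s["eef_pos"],s["eef_rot"],s["wrist_force"])
c=viewer.camera("wrist"); cv2.imwrite("pics/w4.png",c["frame"]);A=cloud(c)
Q=A.reshape(-1,3);Q=Q[~np.isnan(Q[:,0])]
a=np.radians(-25.7);X=np.array([np.cos(a),np.sin(a)]);Y=np.array([-X[1],X[0]])
d=Q[:,:2]-[560.3,-217.2];u=d@X;t=d@Y
k=(abs(u)<25)&(abs(t)<80)&(Q[:,2]>245)&(Q[:,2]<275);print(np.percentile(u[k],[5,50,95]),t[k].min(),t[k].max(),np.percentile(Q[k,2],[50,95]))
E
```

```text
[ 580.21 -183.85  234.42] [-3.14  0.    1.12] [-0.2  -0.   -2.35]
[-9.63  4.44 18.28] -68.05179895116522 71.48553773674918 [261.06 270.41]
```

View pics/w4.png

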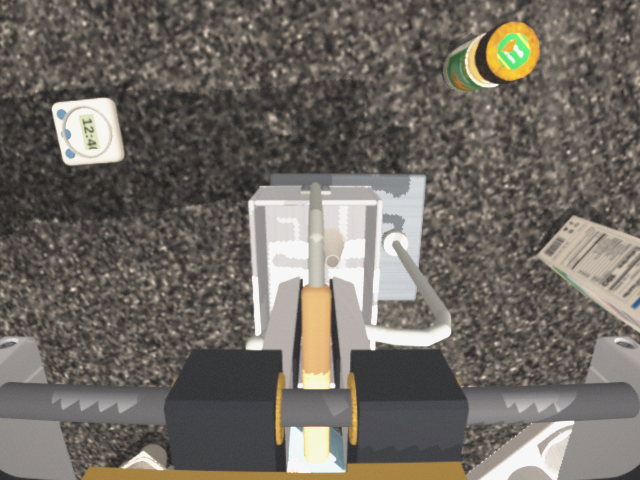

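The rod passes under the bar's middle, with the tip at (255,343) and the rod going on to the right. I lower slowly.

Emit:
move_arm(moves=[[0,0,0.004,0],[0,0,0.01,0],[0,0,0.017,0],[0,0,0.024,0],[0,0,0.03,0],[0,0,0.035,0],[0,0,0.039,0],[0,0,0.041,0],[0,0,0.043,0],[0,0,0.044,0],[0,0,0.044,0]])

```text
clock: 10.55
eef_pos: [579.8, -183.8, 190.9]
eef_rot: [3.142, 0.0, 1.125]
wrist_force: [0.4, -0.1, -3.0]
finger_gap: 13.5
finger_force: 50.0
```

Emit:
move_arm(moves=[[0,0,0.001,0],[0,0,0.001,0],[0,0,0.002,0],[0,0,0.002,0]])

```text
clock: 10.95
eef_pos: [579.7, -183.7, 188.8]
eef_rot: [-3.141, 0.0, 1.125]
wrist_force: [-0.1, -0.8, -2.7]
finger_gap: 13.6
finger_force: 50.0
```

Emit:
move_arm(moves=[[0,0,0.001,0],[0,0,0.001,0],[0,0,0.0015,0],[0,0,0.0015,0]])

```text
clock: 11.35
eef_pos: [579.7, -183.8, 187.4]
eef_rot: [-3.142, 0.0, 1.125]
wrist_force: [-0.0, 0.2, -2.4]
finger_gap: 13.3
finger_force: 50.0
```

Emit:
move_arm(moves=[[0,0,0.001,0],[0,0,0.001,0],[0,0,0.002,0],[0,0,0.002,0]])

```text
clock: 11.75
eef_pos: [580.0, -183.7, 186.4]
eef_rot: [3.14, -0.0, 1.125]
wrist_force: [-1.2, 2.0, 6.9]
finger_gap: 12.8
finger_force: 50.0
```

Emit:
move_arm(moves=[[0,0,-0.001,0],[0,0,-0.001,0],[0,0,-0.001,0]], squeeze=5)

```text
clock: 12.05
eef_pos: [579.8, -183.7, 186.4]
eef_rot: [3.142, -0.0, 1.125]
wrist_force: [-0.6, 0.1, 1.3]
finger_gap: 14.0
finger_force: 5.0
```

Emit:
move_arm(moves=[[0,0,0,0],[0,0,0,0],[0,0,0,0],[0,0,0,0],[0,0,0,0],[0,0,0,0],[0,0,0,0],[0,0,0,0],[0,0,0,0],[0,0,0,0]], jaw=0.06)

```text
clock: 13.05
eef_pos: [579.8, -183.8, 186.5]
eef_rot: [3.142, -0.0, 1.125]
wrist_force: [-0.3, -0.4, -0.2]
finger_gap: 59.9
finger_force: 0.0
```

```bash
python3 - <<'E'
from h import *
c=viewer.camera("wrist"); cv2.imwrite("pics/w5.png",c["frame"])
E
```

```text
(no output)
```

View pics/w5.png

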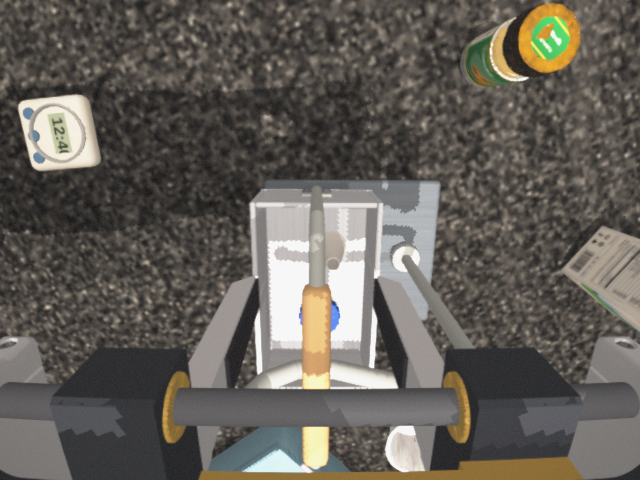

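The bar rests on the rod at about (317,375), centred between the open fingers, with the ring at (320,315) and the nozzle at (335,245) still inside. I now raise the gripper.

Emit:
move_arm(moves=[[0,0,-0.01,0],[0,0,-0.03,0],[0,0,-0.05,0],[0,0,-0.075,0],[0,0,-0.1,0],[0,0,-0.125,0],[0,0,-0.15,0],[0,0,-0.16,0],[0,0,-0.16,0],[0,0,-0.16,0],[0,0,-0.16,0],[0,0,-0.16,0]])

```text
clock: 14.3
eef_pos: [579.6, -183.7, 345.4]
eef_rot: [-3.14, 0.0, 1.125]
wrist_force: [0.3, 0.6, -0.7]
finger_gap: 60.3
finger_force: 0.0
```

Emit:
move_arm(moves=[[0,0,0,0],[0,0,0,0],[0,0,0,0],[0,0,0,0],[0,0,0,0],[0,0,0,0],[0,0,0,0],[0,0,0,0],[0,0,0,0],[0,0,0,0],[0,0,0,0],[0,0,0,0]])

```text
clock: 15.5
eef_pos: [579.7, -183.7, 346.4]
eef_rot: [-3.142, 0.0, 1.125]
wrist_force: [0.4, 0.0, 0.2]
finger_gap: 60.3
finger_force: 0.0
```

```bash
python3 - <<'E'
from h import *
np.set_printoptions(suppress=True,precision=2)
a=np.radians(-25.7);X=np.array([np.cos(a),np.sin(a)]);Y=np.array([-X[1],X[0]])
for i in range(3):
    c=viewer.camera("wrist"); cv2.imwrite("pics/w6.png",c["frame"]);A=cloud(c)
    Q=A.reshape(-1,3);Q=Q[~np.isnan(Q[:,0])]
    d=Q[:,:2]-[560.3,-217.2];u=d@X-3;t=d@Y-.8
    k=(abs(u)<25)&(abs(t)<48)&(Q[:,2]>204)&(Q[:,2]<235);print(np.percentile(u[k],[5,50,95]),np.median(Q[k,2]),np.polyfit(t[k],Q[k,2],1)[0])
    k=(abs(u)<60)&(abs(t)<90)&(Q[:,2]>110)&(Q[:,2]<132);r=cv2.minAreaRect(np.c_[u[k],t[k]].astype(np.float32));print(r)
c=viewer.camera("scene"); cv2.imwrite("pics/s6.png",c["frame"])
E
```

```text
[-17.89   0.37   7.29] 213.80875027537763 -0.013501918389269807
((0.5575714111328125, 1.7003021240234375), (156.04888916015625, 90.283447265625), 89.81483459472656)
[-17.93   0.35   7.29] 213.81403378925626 -0.013509815022265554
((0.4910469055175781, 1.7951202392578125), (156.0397186279297, 90.16287994384766), 89.78610229492188)
[-17.85   0.36   7.33] 213.79118081026854 -0.014270312409073197
((0.4982109069824219, 1.7509384155273438), (155.82330322265625, 90.25875091552734), 89.81779479980469)
```

View pics/w6.png

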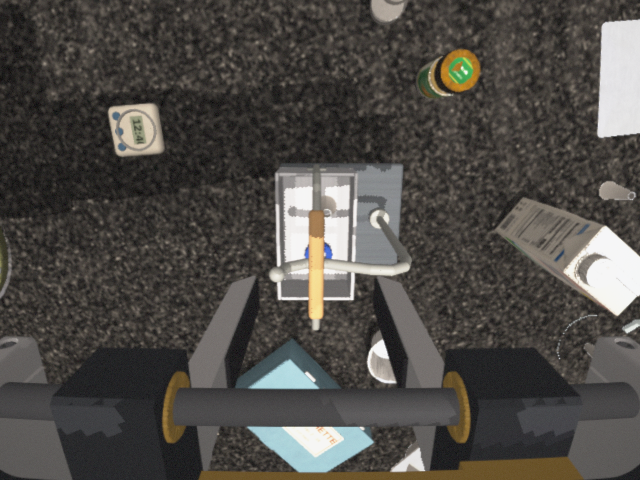

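The caddy hangs still and level in the hook at (317,265), with the bar within 1 mm of the seat, the nozzle and ring inside, and the gripper clear.

```bash
python3 -c "
from cell import manip
print(manip.sign_off())"
```

```text
the job is handed in; nothing more can be done
None
```

The caddy hangs level and at rest on the hook with the nozzle and ring inside. The job was handed in about 16 s into the 46 s allowed, with no verdict returned; the other things on the worktop were not touched.

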